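# Lay out a ratchet set in the kitting tray

## Robot

A 6-joint arm with a two-finger parallel gripper is mounted at the origin on the work surface. World frame = base frame: x ahead of the robot, y to its left, z up, the work surface at z = 0. Lengths are in m, angles in rad, forces in N, time in s.
With the tool pointing down it reaches from about 0.3 to 0.875 m from the base axis. Payload 6.4 kg.
Tool frame: the origin (TCP) lies midway between the tips of the shut fingers; the grasp point (between the pads) lies 19 mm behind it (env.pinch_z is the z of the grasp point in the tool frame, in m); z points along the fingers, y is the line along which they close (so a half turn about z gives the same grasp; the last joint's range is limited). The gripper opens to 88 mm and grips with 3 to 60 N. Pads are 18 mm wide; open, the fingers measure 123 mm over their backs; the gripper's body (75 mm by 187 mm) begins 45 mm behind the grasp point.
Start: joints at [-1.356, 0.181, 1.607, -0, 1.354, -0.206], TCP at [0.235, -0.525, 0.239] pointing down, gripper open.
Joint ranges: [-2.99, 2.99], [-0.89, 2.07], [0.3, 2.58], [-1.14, 4.28], [0, 2.63], [-3.12, 3.12]. Speed limits (rad/s): [2.57, 2.57, 3.01, 3.14, 3.14, 3.14].

## Interface

Orientations are given as a rotation vector (axis times angle).
In Python, from bench import env gives the robot as it stands. The module is installed in compiled form; this text tells all that it offers. Calls block until the motion is done:
- env.move_to(position, orientation): joint-space move of the TCP to a pose.
- env.servo_line(position, attitude=None, velocity=0.15, f_stop=None): straight line of the TCP; attitude=None keeps the orientation; velocity is the mean speed in m/s. With f_stop (N) it stops when the force on the tool has changed by that much, and returns True; else False.
- env.move_j(angles): joint-space move.
- env.grip(opening): opening from 0.0 (shut) to 1.0 (fully open); the grip force is fixed at half the most; returns when the fingers have stopped.
- env.wait(seconds).
- env.solve_ik(position, orientation): joint angles nearest the present ones, or None.
- env.grab_frame(name): name is "scene" or "top"; returns (picture, depth): 480x640x3 uint8, blue, green, red; 480x640 float32, m along the optical axis (not along the pixel's ray), 0 where there is no reading.
- env.get_calibration(name): a dict with "vfov" (degrees; the focal length in pixels is half the picture's height over the tangent of half this angle, whatever the lens; pixels are square), "cx", "cy" (the principal point, pixels), "rvec" (rotation vector, rad) and "tvec" (3), from world to camera coordinates, as OpenCV has them. Camera axes: x right, y down, z forward; pixel columns grow to the right and rows downward; lengths in m; the calibration is good to about 2 mm. A picture is of the moment at which its call begins. get_calibration takes no time and is no camera call.
A pose or a line that the arm cannot do raises env.Unreachable and nothing moves.
- env.job_done(): hands the job in; it is judged then, once.
Trained networks look in the newest picture that a camera, given by its name, has taken for a name from the list of things; names that differ only in an ending like _2 or _b are one class to them, and where a whole thing is asked for, a point or a joint stands for the part that bears it (a point fixed in the world has none). Each returns a list of dicts, best first, with "p" (0 to 1); they miss things now and then, are a little off and sometimes report something else, mostly with a low value. They report only what shows in the picture. A call takes as long as a camera call. They do not tell look-alikes from the thing itself.
- env.boxes_of(camera, thing): "at" ([x, y, z] in m, in world coordinates, good to about 4 mm: the middle of the surface that is visible of it).
Readings, each from a call of its own:
- env.get_time_s(): time.
- env.get_joint_pos(): joint angles.
- env.get_joint_vel(): joint speeds.
- env.get_joint_efforts(): joint torques, N m.
- env.get_ee_pos(): TCP position.
- env.get_tcp_rot(): TCP orientation.
- env.get_ft_force(): force on the tool from outside, world axes, zero at the start.
- env.get_torque(): the same for the moment, N m.
- env.get_width(): opening from 0.0 (shut) to 1.0 (fully open).
- env.get_grasp_force(): force on a finger pad.
Only numpy, scipy, OpenCV 4.12 (cv2) and the standard library are available. Lean on these libraries where they do the work, as an engineer would, in place of code of your own. Each camera call takes 0.05 s, during which the arm holds its last target. There are 200 camera calls.

## Task

From the parts lying about on the bench, lay out one ratchet set in the blue kitting tray, each part set down in the nest made for it: the one-eared ring flat over the post with its ear lying on the ear of the grey pad, the toothed wheel flat in the round recess with its hub up, the pawl flat in the rectangular pocket, and the long hammer-head pin down in both V-saddles, about centred, with its head either way. The two-eared ring and the short pin belong to another model: leave them where they lie on the bench.

Things in the scene. Friction and masses are not known exactly. Their poses are not given: they have to be found in the camera images.
- ring_one: One-eared ring (wanted): flat aluminium ring, outside diameter 52 mm, bore 30, 14 high, one ear on its rim, 18 wide, 10 high, tip 43 from the ring's centre. Origin at underside level, midway between the ring's centre (17 mm along +x from the origin) and the hole in the ear (17 mm along -x). +z up.
- wheel: Ratchet wheel (wanted): black plastic toothed wheel, 46 mm over the teeth, 8 thick, lying flat, with a round hub to grip (diameter 20) standing up from 8 to 24 above the underside. Origin: centre of the underside, +z up.
- pawl: Pawl (wanted): dark steel bar 60 mm long, 18 wide, 16 high, with a round eye (diameter 22) at its -x end and a nose hooked to +y (16 off the centre line) at its +x end; its sides are parallel, 18 apart, for 12 either side of the middle. Origin: mid-length, underside; +x along it, +z up.
- pin_long: Long hammer-head pin (wanted): steel shaft of diameter 16 mm, overall length 100, with a flat cross head at its -x end (8 thick, 30 wide, 16 high), lying level; it does not roll. Origin on the shaft's axis at half the overall length, 8 above the table; +x along the shaft away from the head.
- ring_two: Two-eared ring (leave): as the one-eared ring, but with two ears facing away from each other, along -x and +x, 86 mm over both. Origin: centre of the ring's underside.
- pin_short: Short hammer-head pin (leave): shaft and head as on the long pin, but only 60 mm overall. Origin on the axis at half its length, 8 above the table.
- nest_ring: Ring nest: white plate 92 x 92 x 8 mm with a grey pad, 4 high, shaped like the one-eared ring (disc of 54, ear 20 wide pointing to the nest's -x, reaching 44 out) and a post of diameter 12 in the middle, its tip 26 above the origin. The ring lies on the pad with its underside 12 above the origin. Origin of every nest: centre of the plate's underside, 4 above the table; +z up.
- nest_wheel: Wheel nest: white plate 92 x 92 x 8 mm with a round recess of diameter 62, 5 deep, floor 3 above the origin (centre of the plate's underside). The four nests stand fixed in a dark blue tray, 208 square, rim 12 above the table, in a 2 x 2 pattern of 100 mm pitch, all at the tray's yaw; which is in which quarter varies.
- nest_pawl: Pawl nest: white plate 92 x 92 x 8 mm with a rectangular pocket 80 (along the nest's x) by 48 (along y), 5 deep, floor 3 above the origin. Origin: centre of the plate's underside.
- nest_pin: Pin nest: white plate 92 x 92 x 8 mm with two V-saddles, each 6 thick, at x = -26 and x = +26 (46 free between them for fingers); the 90 degree Vs are 36 wide at the top, 33 above the origin. The pin lies in both along the nest's x, its axis 26 above the origin, its head outside the saddles at either end. Origin: centre of the plate's underside.
There are look-alikes about, which are no part of the job. What is shaped like the pin_long but purple is not meant.

How it is judged:
At the end, for the whole second after the job is handed in: Ring flat on its pad within 12 mm, ear within 20 deg of the pad's; wheel hub up on the recess floor; pawl flat on the pocket floor; long pin in both Vs (axis within 6 mm and 7 deg), centred along them within 15 mm; all at rest; two-eared ring and short pin within 20 mm of their starts (x of ring_one in the frame of nest_ring between -0.029 and -0.005 m and y of ring_one in the frame of nest_ring between -0.016 and 0.016 m and z of ring_one in the frame of nest_ring between 0.009 and 0.0155 m and angle between the x axis of ring_one and the x axis of nest_ring, either way round below 0.35 rad and angle between each of ring_one, wheel, pawl's own z axis and vertical below 0.12 rad and horizontal distance between wheel and nest_wheel below 0.013 m and z of wheel in the frame of nest_wheel below 0.006 m and x of pawl in the frame of nest_pawl between -0.014 and 0.014 m and y of pawl in the frame of nest_pawl between -0.014 and 0.014 m and z of pawl in the frame of nest_pawl below 0.006 m and x of pin_long in the frame of nest_pin between -0.015 and 0.015 m and y of pin_long in the frame of nest_pin between -0.006 and 0.006 m and z of pin_long in the frame of nest_pin between 0.022 and 0.03 m and angle between the x axis of pin_long and the x axis of nest_pin, either way round below 0.12 rad and linear speed of each of ring_one, wheel, pawl, pin_long below 0.02 m/s and distance of each of ring_two, pin_short from where it was at the start of the episode below 0.02 m); the robot touches nothing.
It fails at once if the two-eared ring is shifted by more than 20 mm (distance of ring_two from where it was at the start of the episode above 0.02 m).
It fails at once if the short pin is shifted by more than 20 mm (distance of pin_short from where it was at the start of the episode above 0.02 m).
It also fails if it takes over 104 s, if anything falls off the work surface, if the arm or the gripper's body presses on something with over 40 N, if the wrist force passes 120 N, or if a joint passes its speed limit or range.

## Working session

There is one attempt and no reset: what is moved stays moved. The work goes in short steps, each a Python script; the robot and the scene stay as the last script left them, time stands still between calls to the robot, and variables do not carry over. Pictures are saved under pics/ and viewed, at most 14 in all, crops included, and the job is handed in when it is done.

```bash
mkdir -p pics; ls; cat > h.py <<'E'
import numpy as np, cv2
from bench import env
def cal(n):
    c=env.get_calibration(n); f=240/np.tan(np.radians(c["vfov"])/2)
    return f,c["cx"],c["cy"],cv2.Rodrigues(np.array(c["rvec"],float))[0],np.array(c["tvec"],float).ravel()
def cloud(n,d):
    f,cx,cy,R,t=cal(n); v,u=np.mgrid[0:480,0:640]
    P=np.stack([(u-cx)/f*d,(v-cy)/f*d,d],-1)
    return (P-t)@R
E
python3 - <<'E'
from h import *
for n in("scene","top"):
    im,d=env.grab_frame(n); cv2.imwrite(f"pics/{n}0.png",im); np.savez(f"{n}0.npz",im=im,d=d)
    print(n,env.get_calibration(n))
    for th in "ring_one wheel pawl pin_long ring_two pin_short nest_ring nest_wheel nest_pawl nest_pin".split():
        print(th,[(np.round(b["at"],3).tolist(),round(b["p"],2)) for b in env.boxes_of(n,th)])
print(env.get_time_s(),env.pinch_z)
E
```

```text
pics
scene {'vfov': 44.287924597879226, 'cx': 310.57525247352396, 'cy': 242.66753304963405, 'rvec': array([ 2.42465817,  0.8872833 , -0.24648209]), 'tvec': array([-0.28881157, -0.22942629,  1.4643281 ])}
ring_one [([0.476, -0.336, 0.013], 0.95), ([0.474, 0.312, 0.012], 0.27)]
wheel [([0.618, -0.162, 0.005], 0.59)]
pawl [([0.584, -0.016, 0.014], 0.77)]
pin_long [([0.454, -0.2, 0.015], 0.95), ([0.204, -0.28, 0.015], 0.82), ([0.344, -0.001, 0.011], 0.77), ([0.288, -0.406, 0.017], 0.64)]
ring_two [([0.608, -0.338, 0.013], 0.62)]
pin_short [([0.465, -0.035, 0.014], 0.76)]
nest_ring [([0.564, 0.204, 0.012], 0.91), ([0.464, -0.037, 0.013], 0.34)]
nest_wheel [([0.571, 0.301, 0.012], 0.61), ([0.564, 0.202, 0.014], 0.17)]
nest_pawl [([0.461, 0.214, 0.017], 0.88)]
nest_pin [([0.471, 0.306, 0.01], 0.92)]
top {'vfov': 52.09858093680039, 'cx': 324.1316355973445, 'cy': 241.7048306450787, 'rvec': array([ 2.1955273 , -2.18537448,  0.13939437]), 'tvec': array([-0.06340902,  0.43081108,  1.07430611])}
ring_one [([0.468, -0.333, 0.012], 0.76)]
wheel [([0.618, -0.159, 0.012], 0.63)]
pawl [([0.58, -0.016, 0.013], 0.54), ([0.567, 0.302, 0.013], 0.43)]
pin_long [([0.455, -0.198, 0.018], 0.83), ([0.286, -0.407, 0.018], 0.76), ([0.2, -0.276, 0.014], 0.71), ([0.344, -0.0, 0.015], 0.7), ([0.609, -0.339, 0.012], 0.39), ([0.463, -0.039, 0.016], 0.18)]
ring_two [([0.609, -0.338, 0.013], 0.64), ([0.452, -0.204, 0.021], 0.24)]
pin_short [([0.462, -0.037, 0.015], 0.68)]
nest_ring [([0.559, 0.203, 0.014], 0.9)]
nest_wheel [([0.568, 0.3, 0.013], 0.91)]
nest_pawl [([0.46, 0.216, 0.01], 0.88), ([0.475, 0.313, 0.012], 0.17)]
nest_pin [([0.563, 0.302, 0.014], 0.71), ([0.471, 0.314, 0.011], 0.6)]
1.1 -0.0187
```

View pics/top0.png

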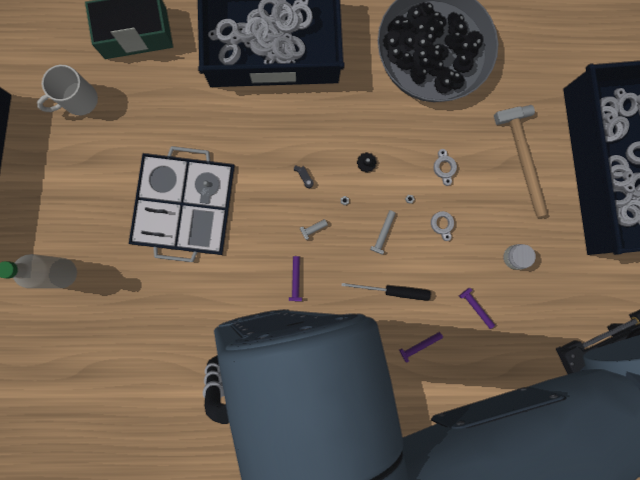

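View pics/scene0.png

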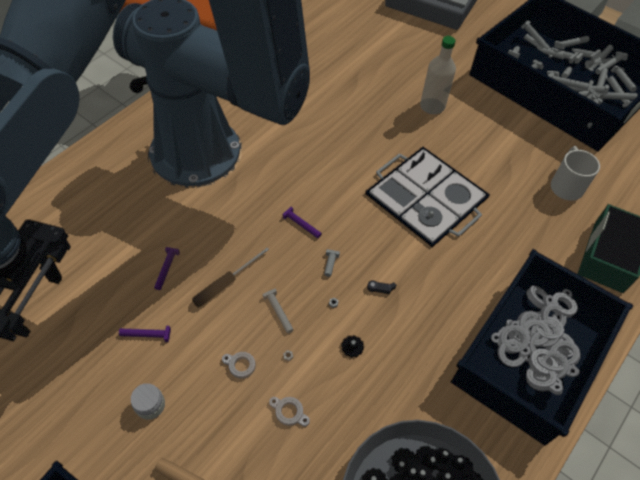

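Top view: ring_one (443,224), wheel (367,161), pawl (304,176), long pin (384,232), ring_two (445,166), short pin (315,229). The tray is around (183,203), with nests for the wheel (162,179), ring (207,186), pin (157,222) and pawl (200,228). Next I'll measure the poses from the depth images.

```bash
cat >> h.py <<'E'
def ortho(n,im,c,h,half=.07,px=.0005):
    f,cx,cy,R,t=cal(n); k=int(2*half/px); j,i=np.mgrid[0:k,0:k]
    W=np.stack([c[0]+half-j*px, c[1]+half-i*px, np.full(j.shape,h)],-1) # up=+x, left=+y
    C=W@R.T+t; 
    return cv2.remap(im,(C[...,0]/C[...,2]*f+cx).astype(np.float32),(C[...,1]/C[...,2]*f+cy).astype(np.float32),cv2.INTER_LINEAR)
E
python3 - <<'E'
from h import *
O=dict(ring_one=(.470,-.334,.014),wheel=(.618,-.16,.008),pawl=(.582,-.016,.016),pin_long=(.454,-.2,.012),ring_two=(.608,-.338,.014),pin_short=(.463,-.037,.012))
rows=[]
for n in("top","scene"):
    z=np.load(n+"0.npz"); im,d=z["im"],z["d"]; W=cloud(n,d)
    z0=[]
    for k,c in O.items():
        r=np.hypot(W[...,0]-c[0],W[...,1]-c[1]); ok=d>0
        zt=np.median(W[...,2][ok&(r>.07)&(r<.09)])
        m=(ok&(r<.058)&(W[...,2]>zt+.005)).astype(np.uint8)
        _,lab,st,cen=cv2.connectedComponentsWithStats(m)
        m=lab==1+np.argmax(st[1:,4])
        P=W[m]; q=P[:,:2].astype(np.float32)
        (a,b),(w,h),an=cv2.minAreaRect(q); mu=q.mean(0); ev,V=np.linalg.eigh(np.cov(q.T)); ax=V[:,1]; s=(q-mu)@ax
        print(n,k,"tab",round(float(zt),4),len(q),"mean",mu.round(4),"rect",np.round([a,b,w,h],4),"yaw",round(float(np.degrees(np.arctan2(ax[1],ax[0]))),1),"skew",round(float((s**3).mean()/s.std()**3),2),"sd",np.sqrt(ev).round(4),"zmax",round(float(np.percentile(P[:,2],95)),4))
    rows.append(np.vstack([np.hstack([ortho(n,im,O[k],O[k][2]) for k in list(O)[i:i+3]]) for i in (0,3)]) if n=="top" else None)
    c=(.516,.258); T=ortho(n,im,c,.012,.12,.0004); cv2.imwrite(f"pics/tray_{n}.png",T)
    hsv=cv2.cvtColor(T,cv2.COLOR_BGR2HSV); m=((hsv[...,2]>150)&(hsv[...,1]<50)).astype(np.uint8)
    m=cv2.morphologyEx(m,cv2.MORPH_OPEN,np.ones((9,9)))
    q=np.argwhere(m); R=cv2.minAreaRect(q.astype(np.float32)); print(n,"tray",c[0]+.12-R[0][0]*.0004,c[1]+.12-R[0][1]*.0004,np.array(R[1])*.0004,R[2])
    r=np.hypot(W[...,0]-c[0],W[...,1]-c[1]); 
cv2.imwrite("pics/parts.png",cv2.resize(rows[0],(800,533)))
cv2.imwrite("pics/trays.png",np.hstack([cv2.resize(cv2.imread(f"pics/tray_{n}.png"),(400,400)) for n in("top","scene")]))
E
```

```text
top ring_one tab -0.0014 351 mean [ 0.473  -0.3323] rect [ 0.4741 -0.337   0.0647  0.052 ] yaw -161.0 skew 0.15 sd [0.0141 0.0184] zmax 0.0155
top wheel tab -0.0015 277 mean [ 0.6174 -0.1595] rect [ 0.6178 -0.1601  0.0421  0.0464] yaw -168.8 skew -0.18 sd [0.011  0.0114] zmax 0.0236
top pawl tab -0.0012 208 mean [ 0.5819 -0.0165] rect [ 0.5843 -0.0155  0.0618  0.0221] yaw -145.1 skew -0.11 sd [0.0057 0.0168] zmax 0.0177
top pin_long tab -0.0014 334 mean [ 0.4536 -0.1965] rect [ 0.4572 -0.1978  0.03    0.0992] yaw 158.0 skew -0.09 sd [0.0055 0.0304] zmax 0.0172
top ring_two tab -0.0015 396 mean [ 0.608  -0.3399] rect [ 0.6086 -0.3405  0.052   0.0762] yaw -172.9 skew -0.03 sd [0.0132 0.0215] zmax 0.0158
top pin_short tab -0.0011 216 mean [ 0.4623 -0.0373] rect [ 0.4618 -0.0404  0.0294  0.0605] yaw 118.2 skew -0.16 sd [0.0059 0.0186] zmax 0.0169
top tray 0.5169899169921875 0.258654541015625 [0.19070586 0.19075084] 83.54601287841797
scene ring_one tab -0.0002 475 mean [ 0.4754 -0.3345] rect [ 0.4746 -0.337   0.0654  0.0507] yaw -166.7 skew 0.17 sd [0.0139 0.0185] zmax 0.0171
scene wheel tab -0.0001 362 mean [ 0.6201 -0.1615] rect [ 0.6188 -0.1597  0.0444  0.0456] yaw 52.0 skew 0.1 sd [0.0111 0.0113] zmax 0.0254
scene pawl tab -0.0003 272 mean [ 0.5845 -0.0181] rect [ 0.5852 -0.0155  0.0617  0.0306] yaw -143.7 skew -0.1 sd [0.0064 0.0167] zmax 0.0189
scene pin_long tab -0.0002 391 mean [ 0.4552 -0.1984] rect [ 0.4594 -0.1956  0.0327  0.1019] yaw 157.4 skew -0.09 sd [0.0058 0.0318] zmax 0.0184
scene ring_two tab -0.0001 612 mean [ 0.6104 -0.3417] rect [ 0.6096 -0.3412  0.0763  0.0517] yaw -172.4 skew 0.06 sd [0.0131 0.0217] zmax 0.0168
scene pin_short tab -0.0003 225 mean [ 0.4641 -0.0371] rect [ 0.4643 -0.0402  0.0302  0.0616] yaw 117.4 skew -0.21 sd [0.0063 0.0194] zmax 0.0184
scene tray 0.518924267578125 0.257834619140625 [0.18728185 0.18780205] 83.5064697265625
```

View pics/parts.png

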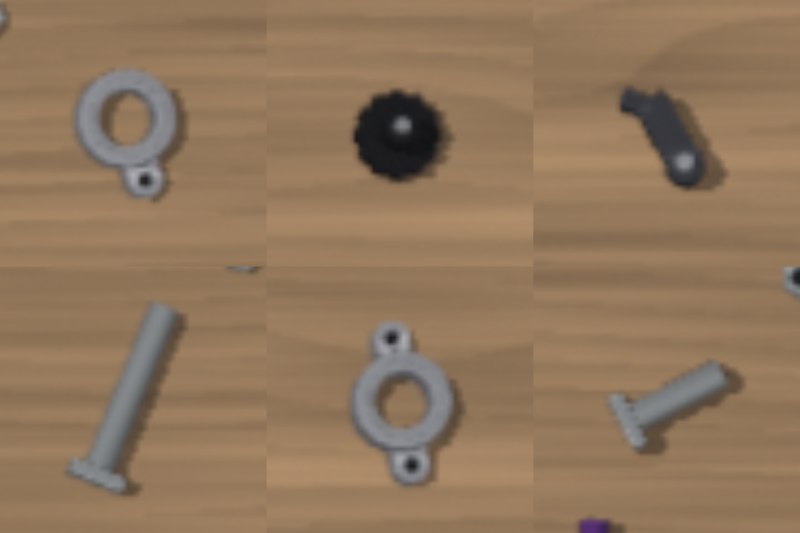

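View pics/trays.png

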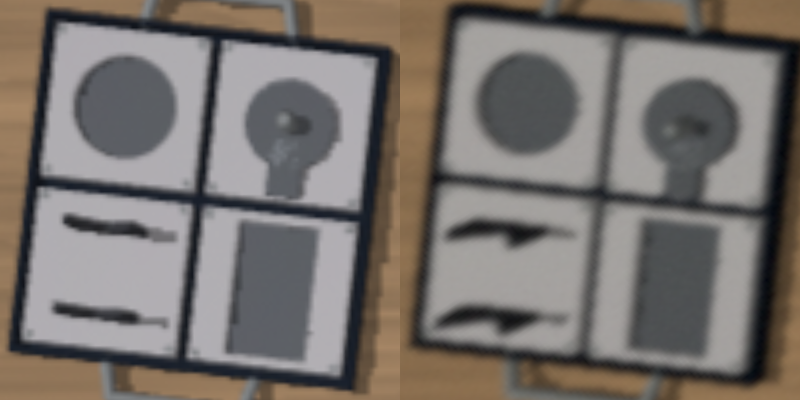

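Parts: the ring ear points down-right in the crop, so its +x yaw is about 16°. The pin head is at lower left (yaw about -22°) and the pawl eye at lower right. In the tray crop, all nest x axes point up at yaw about -6.5°, and the ring ear's pad points down. I'll refine the poses with template fits.

```bash
python3 - <<'E'
from h import *
from scipy.optimize import minimize
def base(): return np.zeros((280,280),np.float32)
def P(x,y): return (int(round(140+2*x*1000)),int(round(140+2*y*1000))) # model px (col=x,row=y) .5mm
def mdl(k):
    m=base()
    if k=="ring_one":
        cv2.circle(m,P(.017,0),52,1,-1); cv2.rectangle(m,P(-.017,-.009),P(.017,.009),1,-1); cv2.circle(m,P(-.017,0),18,1,-1); cv2.circle(m,P(.017,0),30,0,-1)
    if k=="pawl":
        cv2.circle(m,P(-.019,0),22,1,-1); cv2.fillPoly(m,[np.array([P(-.019,-.009),P(.026,-.009),P(.030,.004),P(.030,.016),P(.022,.016),P(.014,.009),P(-.019,.009)])],1)
    if k=="pin_long":
        cv2.rectangle(m,P(-.05,-.015),P(-.042,.015),1,-1); cv2.rectangle(m,P(-.05,-.008),P(.05,.008),1,-1)
    if k=="wheel": cv2.circle(m,P(0,0),45,1,-1)
    return cv2.GaussianBlur(m,(0,0),2)
O=dict(ring_one=(.461,-.336,.012,16),wheel=(.618,-.16,.008,0),pawl=(.583,-.016,.016,29),pin_long=(.458,-.197,.008,-22))
for k,c in O.items():
  M=mdl(k)
  for n in("top","scene"):
    z=np.load(n+"0.npz"); im,d=z["im"],z["d"]; zz=cloud(n,d)[...,2].astype(np.float32)
    Z=ortho(n,zz,c,c[2]-(.0014 if n=="top" else 0)); T=cv2.GaussianBlur((Z>.004).astype(np.float32),(0,0),2)
    def f(p):
        a=np.radians(p[2]); e=np.array([np.cos(a),np.sin(a)])
        # model x ->world offset; world (X,Y)-> row=140-X/.0005, col=140-Y/.0005
        A=np.array([[-e[1],-e[0]],[-e[0],e[1]]]) # cols: model x,y -> (col,row)
        t=np.array([140-2*p[1],140-2*p[0]])-A@[140,140]
        return ((cv2.warpAffine(M,np.c_[A,t],(280,280))-T)**2).sum()/M.sum()
    r=min((minimize(f,[0,0,c[3]+s],method="Nelder-Mead",options=dict(initial_simplex=np.array([0,0,c[3]+s])+np.array([[0,0,0],[6,0,0],[0,6,0],[0,0,12]]))) for s in(-10,0,10)),key=lambda r:r.fun)
    print(k,n,np.round([c[0]+r.x[0]/1e3,c[1]+r.x[1]/1e3],4),r.x[2].round(1),round(r.fun,3))
E
```

```text
ring_one top [ 0.4623 -0.3361] 16.6 0.127
ring_one scene [ 0.4639 -0.3374] 17.7 0.146
wheel top [ 0.6181 -0.1598] 14.4 0.134
wheel scene [ 0.6196 -0.1602] 16.3 0.108
pawl top [ 0.582  -0.0176] 28.2 0.172
pawl scene [ 0.5848 -0.0198] 29.8 0.277
pin_long top [ 0.458 -0.199] -22.2 0.112
pin_long scene [ 0.4561 -0.1975] -22.3 0.122
```

```bash
cat >> h.py <<'E'
from scipy.spatial.transform import Rotation
def rv(yaw,s):
    y=s*np.array([-np.sin(yaw),np.cos(yaw),0]); z=np.array([0,0,-1.]); return Rotation.from_matrix(np.c_[np.cross(y,z),y,z]).as_rotvec()
YT=np.radians(-6.5); UX=np.array([np.cos(YT),np.sin(YT)]); UY=np.array([-UX[1],UX[0]]); TC=np.array([.518,.2583])
def nest(a,b,off=(0,0)): return TC+UX*(.05*a+off[0])+UY*(.05*b+off[1])
def pick_place(p,yaw,zp,q,yawq,zq,rel,w,H=.13):
    p,q=list(p),list(q); best=None
    for s in(1,-1):
        A=env.solve_ik(p+[H],rv(yaw,s)); B=env.solve_ik(q+[H],rv(yawq,s))
        if A is None or B is None: continue
        c=max(abs(A[5]),abs(B[5])); best=min(best,(c,s)) if best else (c,s)
    s=best[1]; print("sign",best)
    env.move_to(p+[H],rv(yaw,s)); env.grip(w)
    print("down",env.servo_line(p+[zp],velocity=.15,f_stop=25)); env.grip(0.0)
    w0=env.get_width(); print("width mm",w0*88,"F",env.get_grasp_force())
    if w0<.1: env.grip(1.); env.servo_line(p+[H]); return False
    env.servo_line(p+[H],velocity=.15)
    env.move_to(q+[H],rv(yawq,s)); print("width",env.get_width()*88)
    print("place",env.servo_line(q+[zq],velocity=.1,f_stop=15),env.get_ee_pos())
    env.grip(rel); env.servo_line(q+[H],velocity=.2); print("t",env.get_time_s()); return True
E
python3 - <<'E'
from h import *
print(pick_place((.4793,-.3318),np.radians(16.8),.003,nest(1,-1),YT,.0195,.8,1.0))
E
```

```text
sign (np.float64(1.8323572138965263), -1)
down False
width mm 50.93068140678213 F 30.000386238098145
width 51.340771391509655
place False [0.56252167 0.20302808 0.01988616]
t 9.6
True
```

```bash
python3 - <<'E'
from h import *
print(pick_place((.6188,-.160),0,.0105,nest(1,1),YT,.018,.45,.5))
print(pick_place((.583,-.0185),np.radians(29),.006,nest(-1,-1,(0,-.0025)),YT,.0145,.42,.6))
a=np.radians(-22.3); p=np.array([.4575,-.198])-.003*np.array([np.cos(a),np.sin(a)])
print(pick_place(p,a,.002,nest(-1,1,(-.003,0)),YT,.0245,.45,.6))
env.move_to([.40,-.25,.25],rv(0,1))
im,d=env.grab_frame("top"); np.savez("top1.npz",im=im,d=d)
im2,_=env.grab_frame("scene")
T=[ortho(n,i,TC,.02,.12,.0006) for n,i in(("top",im),("scene",im2))]
cv2.imwrite("pics/after.png",np.hstack(T)); cv2.imwrite("pics/top1.png",im)
print(env.get_time_s())
E
```

```text
sign (np.float64(1.9867263947538696), -1)
down False
width mm 18.797049064044035 F 30.000791251659393
width 18.624891839284288
place True [0.57235527 0.30200136 0.01818716]
t 17.925
True
sign (np.float64(1.8800313871157952), -1)
down False
width mm 17.193231442754154 F 30.000436305999756
width 17.633367274641277
place False [0.46296804 0.2119389  0.01512453]
t 25.6417
True
sign (np.float64(1.8301859403133764), 1)
down False
width mm 15.151417302616728 F 30.00072330236435
width 14.895465659294642
place False [0.47141221 0.31398975 0.02483623]
t 36.1083
True
38.2917
```

View pics/after.png

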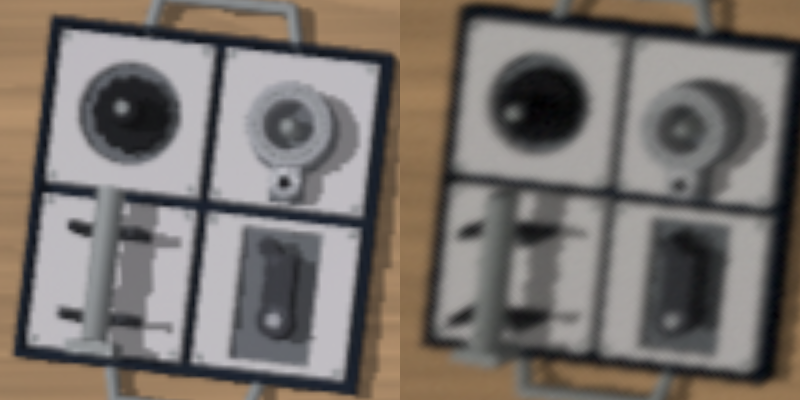

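The ring sits over the post with its ear on the pad's ear, the wheel is in its recess, the pawl in its pocket and the pin across both saddles. I'll check heights and alignment from depth before handing in.

```bash
python3 - <<'E'
from h import *
z=np.load("top1.npz"); W=cloud("top",z["d"]); W[...,2]+=.0014; W[...,0]+=.001
def loc(c): 
    D=W[...,:2]-c; return D@UX,D@UY
for k,c,lo in(("ring",nest(1,-1),.023),("wheel",nest(1,1),.0105),("pawl",nest(-1,-1),.0155),("pin",nest(-1,1),.028)):
    X,Y=loc(c); m=(z["d"]>0)&(abs(X)<.062)&(abs(Y)<.038)&(W[...,2]>lo)
    if k=="wheel": m&=(np.hypot(X,Y)<.029)
    x,y,h=X[m],Y[m],W[...,2][m]
    print(k,len(x),"mean",x.mean().round(4),y.mean().round(4),"rng",np.percentile(x,[1,99]).round(4),np.percentile(y,[1,99]).round(4),"z",np.percentile(h,[20,50,80,98]).round(4))
    A=np.c_[x,y,np.ones(len(x))]
    if k=="pin":
        m=(abs(x)<.035)&(h>.034); print("line y",np.polyfit(x[m],y[m],1),"z",np.polyfit(x[m],h[m],1))
    else:
        t=h>np.percentile(h,40); print("tilt",np.linalg.lstsq(A[t],h[t],rcond=None)[0].round(3))
for n in("ring_two","pin_short"): print(n,[(np.round(b["at"],3),b["p"]) for b in env.boxes_of("top",n)][:2])
E
```

```text
ring 378 mean -0.0044 -0.0012 rng [-0.0401  0.0252] [-0.0249  0.0227] z [0.0271 0.0296 0.0316 0.0338]
tilt [0.005 0.005 0.031]
wheel 341 mean -0.001 -0.0023 rng [-0.0216  0.0237] [-0.0236  0.0218] z [0.0136 0.016  0.0247 0.0335]
tilt [0.055 0.034 0.022]
pawl 302 mean 0.0077 -0.002 rng [-0.0446  0.0613] [-0.0361  0.0353] z [0.0175 0.0225 0.0248 0.0277]
tilt [ 0.004 -0.011  0.024]
pin 443 mean -0.0022 -0.0011 rng [-0.0482  0.0499] [-0.0211  0.0211] z [0.0333 0.0365 0.0385 0.0417]
line y [-0.00496436 -0.0005909 ] z [0.00110718 0.03729327]
ring_two [(array([ 0.612, -0.339,  0.012]), 0.68)]
pin_short [(array([ 0.465, -0.038,  0.016]), 0.65)]
```

```bash
python3 -c "
from bench import env
print(env.job_done())"
```

```text
the job is handed in; nothing more can be done
None
```

The ring, wheel, pawl and long pin are each in their nests and the job is handed in at about 38 s; depth checks agreed with the expected heights and positions, and the two-eared ring and short pin are still where they lay.

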